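Make up the hardware kits for two cabinet doors

ROBOT

A 6-joint arm with a two-finger parallel gripper is mounted at the origin on the work surface. World frame = base frame: x ahead of the robot, y to its left, z up, the work surface at z = 0. Lengths are in m, angles in rad, forces in N, time in s.
With the tool pointing down it reaches from about 0.25 to 0.725 m from the base axis. Payload 9.7 kg.
Tool frame: the origin (TCP) lies at the very end of the fingers, on their centre line; the grasp point (between the pads) lies 19 mm behind it; z points along the fingers, y is the line along which they close (so a half turn about z gives the same grasp; the last joint's range is limited). The gripper opens to 85 mm and grips with 20 to 120 N. Pads are 22 mm wide; open, the fingers measure 114 mm over their backs; the gripper's body (76 mm by 85 mm) begins 54 mm behind the grasp point. The pads swing forward as they close: fully open they stand 13 mm farther back than shut.
Start: joints at [1.304, 0.087, 0.176, 1.66, 0, 1.571], TCP at [0.145, 0.531, 0.197] pointing down, gripper open.
Joint ranges: [-3.13, 3.13], [-0.85, 1.81], [-1.15, 1.24], [-2.2, 2.28], [-1.44, 1.52], [-3.14, 3.14]. Speed limits (rad/s): [2.22, 2.22, 2.57, 3.14, 3.14, 3.14].

INTERFACE

Orientations are given as a rotation vector (axis times angle).
In Python, from plant import read_state, imaging, r gives the robot as it stands.
- The arm moves only by the shell command python3 -m jog 'ROWS' [FORCE]. ROWS is JSON, a list of rows, each a list of 5 numbers: the shift along the tool's x, y, z as a fraction of full scale, then the turn about the tool's z as a fraction of full scale, then the closure, from -1 (fully open) to 1 (shut). A call has 1 to 20 rows; each row shifts and turns the commanded pose from where the row before left it, along the tool's axes as they then stand; what a row does not reach is not made up. Full scale, the value 1, is 0.03 m for a shift and 4 degrees for a turn. A row lasts 1/12 s, in which the tool goes at most 41.7 mm and 7.16 degrees, less where a joint would pass 70% of its speed; a pose out of reach is approached as far as the arm can. A call with a number of a shift or a turn outside -1 to 1 is refused whole. A call with a gripper value outside its range is refused whole. The fingers move at their own pace and stop on an object; FORCE is the grip in N (left out, the last holds). Time passes only in rows, so rows that do not move let the fingers close. It gives the time, the measured TCP pose, the force, the opening and the grip force at its end, in the units of the state.
- read_state(): the state, without advancing time (a new reading comes with each control period).
- imaging.camera(name): name is "scene" or "top"; returns (picture, depth): 480x640x3 uint8, blue, green, red; 480x640 float32, m along the optical axis (not along the pixel's ray), 0 where there is no reading.
- imaging.camera_info(name): a dict with "camera_matrix" (3x3 intrinsics, pixels), "origin" and "attitude" of the camera in the world. Camera axes: x right, y down, z forward; pixel columns grow to the right and rows downward; lengths in m; the calibration is good to about 2 mm. A picture is of the moment at which its call begins. camera_info takes no time and is no camera call.
- r.job_done(): hands the job in; it is judged then, once.
The state is a dict: "clock": time; "joint_pos": joint angles; "joint_vel": joint speeds; "joint_efforts": joint torques, N m; "ee_pos": TCP position; "ee_rot": TCP orientation; "contact_force": force on the tool from outside, world axes, zero at the start; "moment": the same for the moment, N m; "grip_width": finger opening in m; "grasp_force": force on a finger pad.
Only numpy, scipy, OpenCV 4.12 (cv2) and the standard library are available. Lean on these libraries where they do the work, as an engineer would, in place of code of your own. Each camera call takes 0.05 s, during which the arm holds its last target. There are 200 camera calls.

TASK

Make up the hardware kits for two cabinet doors in the dark-walled trays. The three-compartment tray is for the left-hung door: lay the left-hand bracket flat in its large compartment, and stand the turned wooden knob and the steel bush upright in the two small ones, one in each; the two-compartment tray is for the right-hung door: lay the right-hand bracket flat in the wider compartment and set the wooden bar pull on its feet in the narrower one. Leave the small glue bottle standing where it is.

Things in the scene. Friction and masses are not known exactly. Their poses are not given: they have to be found in the camera images.
- bracket_left: left-hand steel hinge bracket, flat, rib up. L base 6 mm thick: leg 80 (x) by 24, at its +x end a foot 24 wide, 30 more to +y. On the leg an upright rib to grip: 10 thick, 68 long, centred at y = -15, top z = 42 mm. Boss d 14 at (28, +14), top z = 20. From above, foot at the far end of the leg, it points left. Origin: underside, centre of its 80 x 54 outline. 0.11-0.23 kg
- bracket_right: right-hand steel hinge bracket, flat, rib up. L base 6 mm thick: leg 80 (x) by 24, at its +x end a foot 24 wide, 30 more to -y. On the leg an upright rib to grip: 10 thick, 68 long, centred at y = +15, top z = 42 mm. Boss d 14 at (28, -14), top z = 20. From above, foot at the far end of the leg, it points right. Origin: underside, centre of its 80 x 54 outline. 0.11-0.23 kg
- knob: turned wooden cabinet knob standing on its foot, 42 mm high: foot 30 mm in diameter, narrow waist of 22 mm at z = 13 mm, head 36 mm in diameter from z = 21 to 36 mm (grip here). Origin: centre of the underside; z is its axis, up. 35 to 70 g.
- bush: plain steel bush (short tube) standing on end, 26 mm outside diameter, 14 mm bore, 42 mm high. Origin: centre of the underside; z is its axis, up. 70 to 140 g.
- bar_pull: wooden bar pull (door handle) standing on its two feet: bar 100 mm long (x), 16 mm wide (y), from z = 22 to 42 mm; two feet of 14 by 16 mm under it at x = -38 and +38 mm. Grip it across the 16 mm at mid-length. Origin: centre of the underside, between the feet; z up. 42 to 84 g. Can start at any yaw.
- tray_three: dark-walled wooden tray (cork floor) fixed to the table, three compartments; outside 135 (x) by 161 mm (y), 16 high, floor 4, walls 5 thick. Large compartment 125 by 80 mm inside, centred at (0, +35.5); two small ones 60 by 66 mm inside, centred at (-32.5, -42.5) and (+32.5, -42.5). Origin: centre of underside. At the left or right, yaw within 0.25 rad.
- tray_two: dark-walled wooden tray (cork floor) fixed to the table, two compartments; outside 135 (x) by 147 mm (y), 16 high, floor 4, walls 5 thick. Wider compartment 125 by 80 mm inside, centred at (0, +28.5); narrower one 125 by 52 mm inside, centred at (0, -42.5). Origin: centre of underside. At the left or right, yaw within 0.25 rad.
- glue_bottle: small white glue bottle with an orange cap standing among the stock, 44 mm in diameter, 85 mm high; not to be moved or knocked over. Origin: centre of the underside; z up. The other things lying about (yellow tape measure 46 mm high, pencil, offcut, rule, tools) are not part of the job.
Not all that is in view belongs to the job. Leave any blue or turquoise look-alike of the bar_pull alone. Leave any blue look-alike of the bush alone.

How it is judged:
By the outcome, as a careful person would: the job done as asked, in the order asked, and still so for the second after the job is handed in, with the robot touching nothing.
It also fails if it takes over 115 s, if anything falls off the work surface, if the arm or the gripper's body presses on something with over 40 N, if the wrist force passes 120 N, or if a joint passes its speed limit or range.

## Working session

There is one attempt and no reset: what is moved stays moved. The work goes in short steps, Python scripts to look and compute and a shell command to move; the robot and the scene stay as the last step left them, time stands still between calls to the robot, and variables do not carry over. Pictures are saved under pics/ and viewed, at most 14 in all, crops included, and the job is handed in when it is done.

```bash
ls; mkdir -p pics; python3 - <<'E'
from plant import read_state, imaging, r
import cv2,numpy as np
for n in("scene","top"):
    im,d=imaging.camera(n); cv2.imwrite(f"pics/{n}0.png",im); np.save(f"pics/{n}0.npy",d)
    print(n,imaging.camera_info(n),(d>0).mean())
s=read_state();print({k:np.round(v,3).tolist() for k,v in s.items()})
E
```

```text
pics
scene {'camera_matrix': array([[487.6685925 ,   0.        , 313.4598608 ],
       [  0.        , 487.6685925 , 239.64153473],
       [  0.        ,   0.        ,   1.        ]]), 'origin': array([ 1.13204459, -0.22739905,  0.57089128]), 'attitude': array([-1.89540783, -1.21784529,  0.60877561])} 0.9960611979166667
top {'camera_matrix': array([[515.70658613,   0.        , 313.46179966],
       [  0.        , 515.70658613, 245.56503516],
       [  0.        ,   0.        ,   1.        ]]), 'origin': array([0.22356002, 0.0688585 , 1.25521625]), 'attitude': array([-2.11786124,  2.12992986, -0.18812305])} 0.9958365885416667
{'clock': 0.1, 'joint_pos': [1.304, 0.087, 0.175, 1.66, 0.0, 1.571], 'joint_vel': [0.001, -0.001, 0.001, 0.0, -0.001, -0.0], 'joint_efforts': [0.001, -52.156, 46.566, 0.016, 0.0, 0.0], 'ee_pos': [0.145, 0.53, 0.197], 'ee_rot': [-0.418, -3.114, 0.002], 'contact_force': [0.574, -0.505, 0.161], 'moment': [0.028, -0.003, -0.01], 'grasp_force': 0.0, 'grip_width': 0.085}
```

View pics/scene0.png

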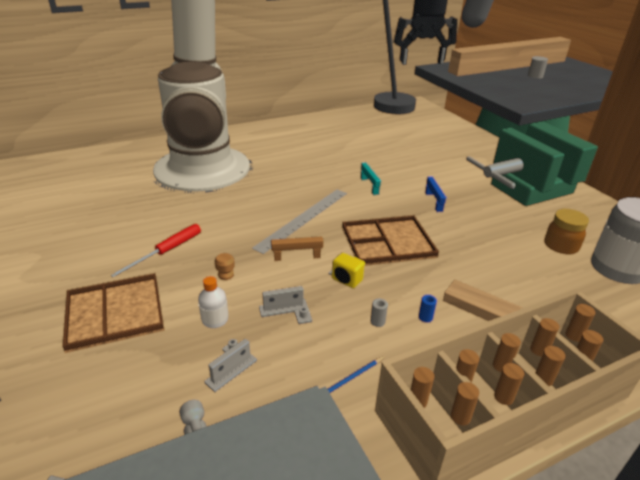

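View pics/top0.png

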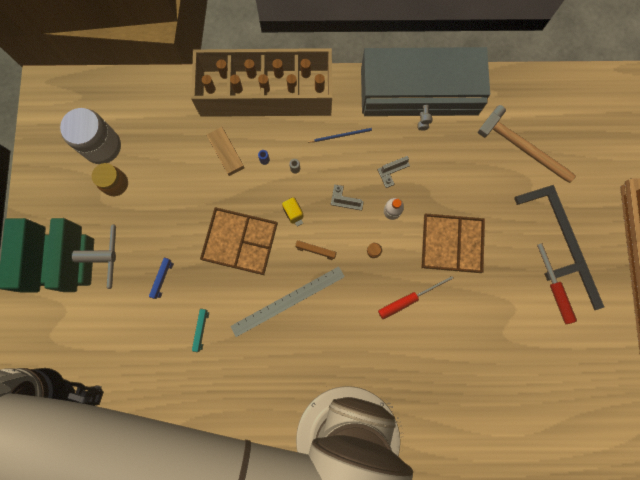

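Scene view: tray_three at top px (240,241), tray_two at (453,243), brackets at (346,198) and (393,170), knob (374,250), bar pull (316,249), bush (295,165) with a blue look-alike at (263,157), and the bottle (394,207). Bracket candidates: at (346,198) the foot looks right-pointing, and at (393,170) left-pointing. For the bush, the grey one fits. For the pull, the brown one at (316,249) fits, and the blue and turquoise ones do not. I'll confirm these in an enlarged crop.

```bash
python3 - <<'E'
import cv2
im=cv2.imread("pics/top0.png")
cv2.imwrite("pics/c1.png",cv2.resize(im[140:270,240:420],None,fx=4.4,fy=4.4,interpolation=cv2.INTER_CUBIC))
im=cv2.imread("pics/scene0.png")
cv2.imwrite("pics/c2.png",cv2.resize(im[200:400,190:450],None,fx=3,fy=3,interpolation=cv2.INTER_CUBIC))
E
```

```text
(no output)
```

View pics/c1.png

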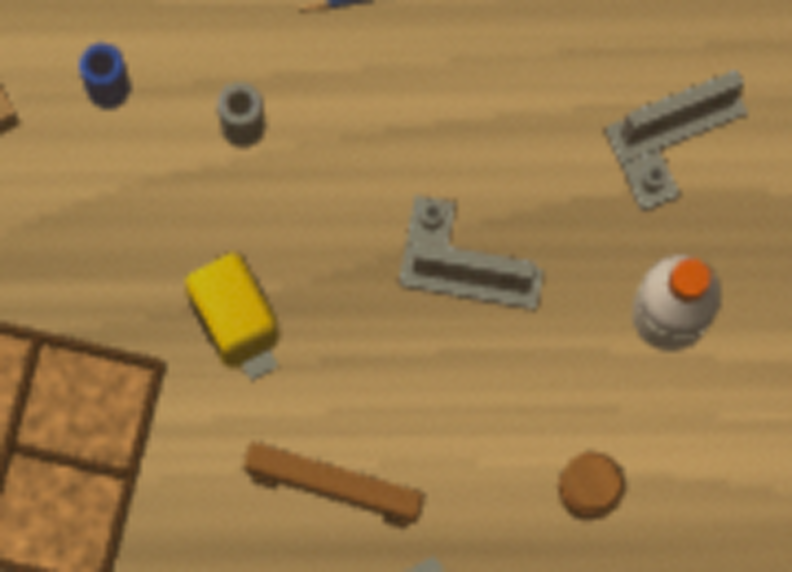

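View pics/c2.png

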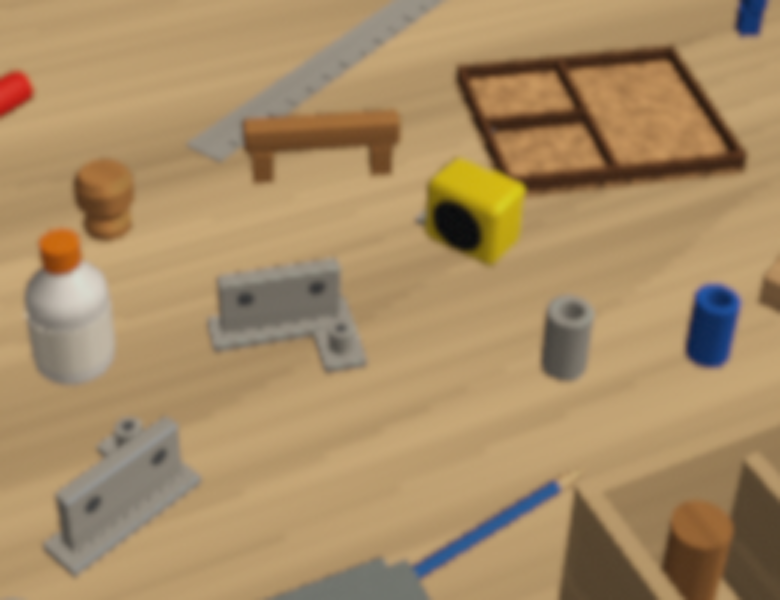

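The crops confirm it. With the foot at the far end, the bracket at (346,198) points right (right-hand) and the one at (393,170) points left (left-hand). The bush is the grey tube and the pull is the brown bar. Next I'll measure poses and heights from both views.

```bash
cat > h.py <<'E'
import cv2,numpy as np
from scipy.spatial.transform import Rotation as R
from plant import imaging,read_state
def cam(n):
    c=imaging.camera_info(n);return c["camera_matrix"],np.array(c["origin"]),R.from_rotvec(c["attitude"]).as_matrix()
def cloud(n,d):
    K,o,M=cam(n);v,u=np.indices(d.shape)
    p=np.stack([(u-K[0,2])/K[0,0]*d,(v-K[1,2])/K[1,1]*d,d],-1)@M.T+o
    p[d==0]=np.nan;return p
def ray(n,uv):
    K,o,M=cam(n);uv=np.atleast_2d(uv).astype(float)
    return o,np.c_[(uv[:,0]-K[0,2])/K[0,0],(uv[:,1]-K[1,2])/K[1,1],np.ones(len(uv))]@M.T
def onplane(n,uv,z):
    o,d=ray(n,uv);return (o+d*((z-o[2])/d[:,2])[:,None])
def tri(uv1,uv2):
    o1,d1=ray("top",uv1);o2,d2=ray("scene",uv2);d1=d1[0];d2=d2[0]
    s=np.linalg.lstsq(np.c_[d1,-d2],o2-o1,rcond=None)[0]
    a=o1+s[0]*d1;b=o2+s[1]*d2;return (a+b)/2,np.linalg.norm(a-b)
def rect(p):
    (c,(w,h),a)=cv2.minAreaRect((p[:,:2]*1000).astype(np.float32))
    if w<h:w,h,a=h,w,a+90
    return np.round(c,1),round(w,1),round(h,1),round(float(np.radians((a+90)%180-90)),3)
E
python3 - <<'E'
from h import *
I={n:cv2.imread(f"pics/{n}0.png") for n in("top","scene")}
D={n:np.load(f"pics/{n}0.npy") for n in I}
C={n:cloud(n,D[n]) for n in I}
win={"top":dict(brR=(328,183,366,214),brL=(376,154,413,190),knob=(364,240,386,262),bush=(287,156,303,175),pull=(294,238,340,262),bottle=(383,197,407,219),tape=(280,196,305,226)),
"scene":dict(brR=(255,280,316,325),brL=(200,335,262,392),knob=(212,250,238,282),bush=(369,296,389,330),pull=(270,233,326,263),bottle=(196,274,232,330),tape=(330,250,368,288))}
for n in I:
  P=C[n][200:230,420:440] if n=="top" else C[n][280:300,190:195]
  print(n,"tabletop z sample",np.nanmedian(P[...,2]),np.nanstd(P[...,2]))
  for k,(a,b,c,d) in win[n].items():
    p=C[n][b:d,a:c].reshape(-1,3);p=p[np.isfinite(p[:,2])]
    zt=np.percentile(p[:,2],98); 
    t=p[(p[:,2]>max(zt-.010,.01))]
    print(n,k,"ztop",round(zt*1000,1),len(t),rect(t),"mean",np.round(t.mean(0)*1000,1))
# trays: dark rim
im=I["top"].astype(int)
for k,(a,b,c,d) in dict(three=(195,200,285,282),two=(415,205,492,280)).items():
  m=np.zeros((480,640),np.uint8);m[b:d,a:c]=(I["top"][b:d,a:c].max(2)<85)*255
  cs,_=cv2.findContours(m,cv2.RETR_EXTERNAL,cv2.CHAIN_APPROX_NONE);cn=max(cs,key=cv2.contourArea)
  q=onplane("top",cn[:,0],.016);print(k,rect(q),"rim z depth",np.nanpercentile(C["top"][m>0][:,2],[20,50,80]))
  cs,h=cv2.findContours(m,cv2.RETR_CCOMP,cv2.CHAIN_APPROX_NONE)
  for c,hh in zip(cs,h[0]):
    if hh[3]>=0 and cv2.contourArea(c)>100: print("  hole",rect(onplane("top",c[:,0],.016)),c[:,0].mean(0).round())
E
```

```text
top tabletop z sample 0.0019377953709509566 0.0053643553051296675
top brR ztop 43.5 136 (array([562.2,  -8.8]), 67.5, 11.6, 1.397) mean [561.7  -8.2  40.9]
top brL ztop 43.0 133 (array([ 654.2, -129. ]), 67.8, 12.6, -1.159) mean [ 653.5 -128.1   40.6]
top knob ztop 44.9 166 (array([437. , -70.5]), 33.8, 32.2, 1.557) mean [436.4 -71.1  40.7]
top bush ztop 44.9 67 (array([652.7, 120.2]), 25.7, 22.5, 0.02) mean [652.8 120.4  40.5]
top pull ztop 45.0 284 (array([438.9,  70.5]), 99.5, 17.2, 1.262) mean [438.5  70.3  41.4]
top bottle ztop 86.2 70 (array([ 540.3, -120.8]), 20.2, 19.8, 0.832) mean [ 539.4 -120.5   83.7]
top tape ztop 49.4 298 (array([538.1, 125.9]), 53.3, 36.1, 0.517) mean [537.6 125.8  45.2]
scene tabletop z sample -0.00018008503980715407 0.0009846919965773118
scene brR ztop 41.9 342 (array([566.3,  -7.1]), 68.0, 12.8, 1.387) mean [568.   -8.   38.9]
scene brL ztop 42.2 439 (array([ 658.8, -126.2]), 68.3, 11.9, -1.18) mean [ 661.  -127.5   39.6]
scene knob ztop 83.9 24 (array([ 543.3, -111.3]), 13.0, 6.0, -0.265) mean [ 544.6 -112.1   84.4]
scene bush ztop 42.5 188 (array([658.5, 122.7]), 25.4, 24.7, -0.927) mean [659.1 122.   39.2]
scene pull ztop 42.7 421 (array([443.8,  72.1]), 99.0, 20.0, 1.296) mean [445.9  70.5  39.6]
scene bottle ztop 84.8 160 (array([ 545., -119.]), 21.1, 20.1, -0.367) mean [ 547.2 -119.6   82.5]
scene tape ztop 46.8 435 (array([543.7, 127.6]), 51.5, 38.0, 0.459) mean [547.3 125.3  44. ]
three (array([466. , 227.2]), 141.0, 91.4, 0.041) rim z depth [0.0114132  0.01448276 0.01707658]
two (array([ 455., -269.]), 138.0, 133.2, 1.485) rim z depth [0.01110803 0.01443141 0.0173338 ]
```

```bash
python3 - <<'E'
from h import *
I={n:cv2.imread(f"pics/{n}0.png") for n in("top","scene")}
C={n:cloud(n,np.load(f"pics/{n}0.npy")) for n in I}
W={"top":dict(three=(198,203,281,278),two=(417,208,490,277)),"scene":dict(three=(338,212,440,268),two=(60,272,168,350))}
for n in I:
  for k,(a,b,c,d) in W[n].items():
   for T in (75,90,105):
    m=np.zeros((480,640),np.uint8);m[b:d,a:c]=(I[n][b:d,a:c,2]<T)*255
    m=cv2.morphologyEx(m,cv2.MORPH_CLOSE,np.ones((3,3)))
    cs,_=cv2.findContours(m,cv2.RETR_EXTERNAL,cv2.CHAIN_APPROX_NONE);cn=max(cs,key=lambda c:len(cv2.convexHull(c))and cv2.contourArea(cv2.convexHull(c)))
    print(n,k,T,rect(onplane(n,cn[:,0],.016)))
# knob in scene by window excluding bottle
p=C["scene"][250:280,214:236].reshape(-1,3);p=p[(p[:,2]>.028)&(p[:,0]<.49)]
print("knob scene",np.percentile(p[:,2],98),rect(p))
# triangulated tops: rects' rib tops, pull ends, bush rim as check
print("rim patch z scene three/two", [np.nanpercentile(C["scene"][b:d,a:c][(I["scene"][b:d,a:c,2]<90)][:,2],[50,90]) for (a,b,c,d) in W["scene"].values()])
print("floor z scene", [np.nanmedian(C["scene"][y-3:y+3,x-3:x+3,2]) for x,y in((405,238),(85,315),(135,305),(366,229),(375,250))])
E
```

```text
top three 75 (array([478.1, 333.4]), 22.9, 1.8, -0.211)
top three 90 (array([464.7, 257.6]), 160.3, 133.3, 1.328)
top three 105 (array([464.9, 257.6]), 161.7, 135.1, 1.328)
top two 75 (array([ 507.7, -338. ]), 10.1, 4.9, -0.006)
top two 90 (array([ 456. , -265.9]), 146.2, 134.9, 1.481)
top two 105 (array([ 456. , -266.3]), 148.7, 136.2, 1.481)
scene three 75 (array([480.2, 259. ]), 149.1, 136.6, 1.328)
scene three 90 (array([477.8, 254.8]), 160.4, 140.8, 1.329)
scene three 105 (array([478.4, 254.7]), 162.4, 143.8, 1.331)
scene two 75 (array([ 533. , -289.9]), 101.0, 6.8, 1.463)
scene two 90 (array([ 413. , -275.9]), 160.2, 74.8, -1.166)
scene two 105 (array([ 469.7, -266. ]), 143.7, 142.8, 1.477)
knob scene 0.04350896756219742 (array([443.4, -69.8]), 33.5, 32.2, -1.081)
rim patch z scene three/two [array([0.01139982, 0.01535028]), array([0.01116019, 0.0148432 ])]
floor z scene [np.float64(0.0038476316549042044), np.float64(0.003656749935428416), np.float64(0.003587713917906743), np.float64(0.003837206203104182), np.float64(0.003391811173118986)]
```

```bash
cat > plan.py <<'E'
# python3 plan.py x y z yaw n  (mm, rad) : per-row values (tool axes, full-scale fractions) for n equal rows from the present pose
import sys
from h import *
x,y,z,yaw,n=map(float,sys.argv[1:6]);n=int(n)
s=read_state();M=R.from_rotvec(s["ee_rot"]).as_matrix();p=np.array(s["ee_pos"])*1000
y0=np.arctan2(M[1,0],M[0,0])
dy=(yaw-y0+np.pi)%(2*np.pi)-np.pi
D=M.T@(np.array([x,y,z])-p)
th=-dy/n  # tool z down
c=sum(np.exp(1j*th*k) for k in range(n))
q=(D[0]+1j*D[1])/c
print("now",p.round(1),"yaw",y0.round(3),"tilt",np.degrees(np.arccos(-M[2,2])).round(2),"j",np.round(s["joint_pos"],2),"w",round(s["grip_width"]*1000,1))
print("rows",n,np.round([q.real/30,q.imag/30,D[2]/n/30,np.degrees(th)/4],3))
E
python3 plan.py 656 -127.5 110 1.97 36
```

```text
now [144.9 530.3 196.7] yaw 2.875 tilt 0.07 j [1.3  0.09 0.18 1.66 0.   1.57] w 85.2
rows 36 [-0.782 -0.161  0.081  0.36 ]
```

```bash
python3 -m jog '[[-0.78,-0.16,0.08,0.36,-1],[-0.78,-0.16,0.08,0.36,-1],[-0.78,-0.16,0.08,0.36,-1],[-0.78,-0.16,0.08,0.36,-1],[-0.78,-0.16,0.08,0.36,-1],[-0.78,-0.16,0.08,0.36,-1],[-0.78,-0.16,0.08,0.36,-1],[-0.78,-0.16,0.08,0.36,-1],[-0.78,-0.16,0.08,0.36,-1],[-0.78,-0.16,0.08,0.36,-1],[-0.78,-0.16,0.08,0.36,-1],[-0.78,-0.16,0.08,0.36,-1],[-0.78,-0.16,0.08,0.36,-1],[-0.78,-0.16,0.08,0.36,-1],[-0.78,-0.16,0.08,0.36,-1],[-0.78,-0.16,0.08,0.36,-1],[-0.78,-0.16,0.08,0.36,-1],[-0.78,-0.16,0.08,0.36,-1]]' 40; python3 plan.py 654.5 -124 110 1.97 19
```

```text
clock: 1.6
ee_pos: [0.4763, 0.2605, 0.1536]
ee_rot: [-1.107, -2.94, 0.001]
contact_force: [-0.5, 0.5, 0.0]
grip_width: 0.0852
grasp_force: 0.0
now [476.3 260.5 153.6] yaw 2.421 tilt 0.04 j [0.5  0.06 0.06 1.57 0.   1.22] w 85.2
rows 19 [-0.734 -0.151  0.076  0.34 ]
```

```bash
python3 -m jog '[[-0.73,-0.15,0.08,0.34,-1],[-0.73,-0.15,0.08,0.34,-1],[-0.73,-0.15,0.08,0.34,-1],[-0.73,-0.15,0.08,0.34,-1],[-0.73,-0.15,0.08,0.34,-1],[-0.73,-0.15,0.08,0.34,-1],[-0.73,-0.15,0.08,0.34,-1],[-0.73,-0.15,0.08,0.34,-1],[-0.73,-0.15,0.08,0.34,-1],[-0.73,-0.15,0.08,0.34,-1],[-0.73,-0.15,0.08,0.34,-1],[-0.73,-0.15,0.08,0.34,-1],[-0.73,-0.15,0.08,0.34,-1],[-0.73,-0.15,0.08,0.34,-1],[-0.73,-0.15,0.08,0.34,-1],[-0.73,-0.15,0.08,0.34,-1],[-0.73,-0.15,0.08,0.34,-1],[-0.73,-0.15,0.08,0.34,-1],[-0.73,-0.15,0.08,0.34,0],[0,0,0,0,0]]' 40; python3 plan.py 654.5 -124 60 1.97 3
python3 - <<'E'
from h import *
im,d=imaging.camera("scene");cv2.imwrite("pics/c3.png",cv2.resize(im[200:420,140:400],None,fx=2.7,fy=2.7))
E
```

```text
clock: 3.27
ee_pos: [0.6533, -0.1239, 0.1069]
ee_rot: [-1.74, -2.614, 0.002]
contact_force: [0.8, 0.3, -0.5]
grip_width: 0.0641
grasp_force: 0.0
now [ 653.3 -123.9  106.9] yaw 1.967 tilt 0.1 j [-0.19  0.35  0.32  1.53 -0.    0.99] w 64.1
rows 3 [-0.007  0.013  0.521 -0.014]
```

View pics/c3.png

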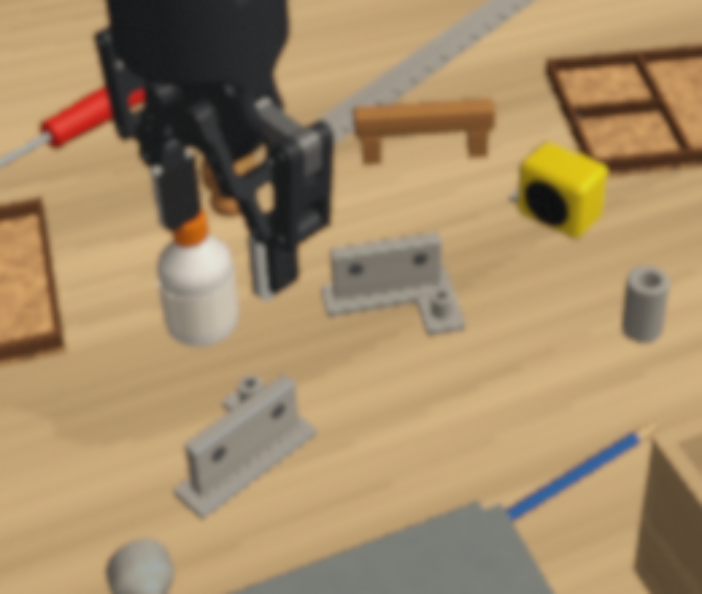

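The open fingers hover over the left bracket, whose rib is near crop (240,430), and the path down is clear. I'll descend and grip.

```bash
python3 -m jog '[[0,0.02,0.6,0,0],[0,0,0.6,0,0],[0,0,0.6,0,0],[0,0,0.6,0,0],[0,0,0.6,0,0],[0,0,0,0,0],[0,0,0,0,0]]' 60;python3 plan.py 654.5 -124 16 1.97 1
python3 - <<'E'
from h import *
im,d=imaging.camera("scene");cv2.imwrite("pics/c4.png",cv2.resize(im[270:430,150:330],None,fx=3.5,fy=3.5))
E
```

```text
clock: 3.9
ee_pos: [0.6531, -0.1192, 0.0178]
ee_rot: [-1.733, -2.618, 0.001]
contact_force: [-0.1, -0.7, 0.2]
grip_width: 0.0427
grasp_force: 0.0
now [ 653.1 -119.2   17.8] yaw 1.972 tilt 0.13 j [-0.18  0.36  0.16  1.37  0.    0.99] w 42.7
rows 1 [-0.166 -0.019  0.061  0.034]
```

View pics/c4.png

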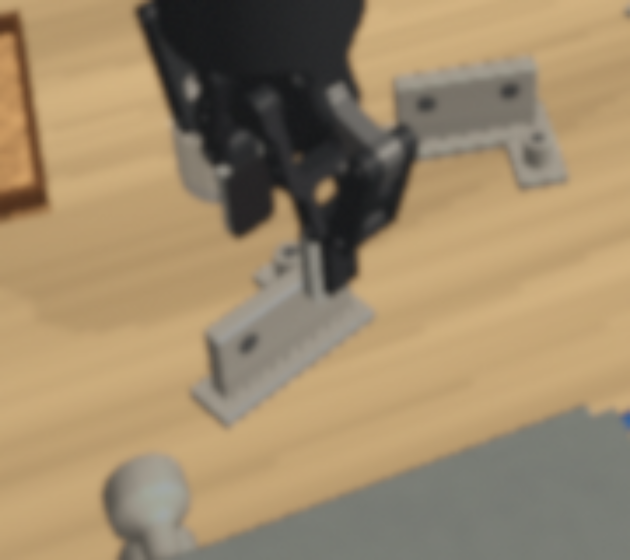

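Near finger sits in front of the rib (crop 335,260), somewhat toward the foot end. I'll shift back 5 mm, then close.

```bash
python3 -m jog '[[-0.17,0,0.06,0,0],[0,0,0,0,0],[0,0,0,0,1],[0,0,0,0,1],[0,0,0,0,1],[0,0,0,0,1],[0,0,0,0,1],[0,0,0,0,1]]' 60;python3 plan.py 654.5 -124 16 1.97 1
```

```text
clock: 4.62
ee_pos: [0.6559, -0.1248, 0.0167]
ee_rot: [-1.735, -2.619, -0.0]
contact_force: [1.1, -0.3, 0.2]
grip_width: 0.0001
grasp_force: 0.0
now [ 655.9 -124.8   16.7] yaw 1.971 tilt 0.0 j [-0.19  0.37  0.16  1.36  0.    0.98] w 0.1
rows 1 [ 0.043 -0.033  0.024  0.02 ]
```

```bash
python3 - <<'E'
from h import *
im,d=imaging.camera("scene");a=cv2.resize(im[290:400,170:290],None,fx=4,fy=4)
im2,d2=imaging.camera("top");b=cv2.resize(im2[140:200,365:425],None,fx=5,fy=5)
c=np.zeros((440,790,3),np.uint8);c[:440,:480]=a;c[:300,485:785]=b;cv2.imwrite("pics/c5.png",c)
P=cloud("scene",d)
p=P[335:392,200:262].reshape(-1,3);t=p[(p[:,2]>.034)&(p[:,2]<.046)];print(rect(t))
P=cloud("top",d2)[140:200,365:425]; print(np.nanmax(P[...,2]))
E
```

```text
(array([ 658.7, -126.4]), 68.2, 11.6, -1.186)
0.575273063674643
```

View pics/c5.png

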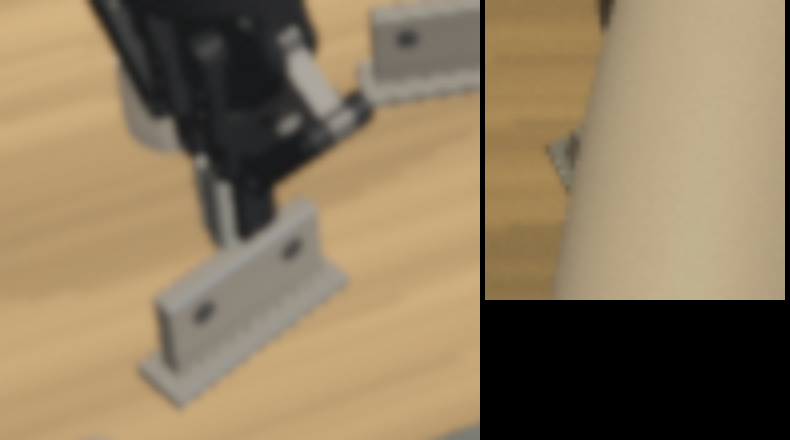

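```bash
python3 - <<'E'
from h import *
im,d=imaging.camera("scene");P=cloud("scene",d)*1000
for v in range(328,356,3):
  print(v,[tuple(P[v,u].round().astype(int)) for u in (222,226,229,232,236)])
E
```

```text
328 [(np.int64(667), np.int64(-133), np.int64(100)), (np.int64(674), np.int64(-130), np.int64(106)), (np.int64(673), np.int64(-126), np.int64(103)), (np.int64(676), np.int64(-122), np.int64(105)), (np.int64(695), np.int64(-122), np.int64(122))]
331 [(np.int64(668), np.int64(-134), np.int64(96)), (np.int64(674), np.int64(-130), np.int64(101)), (np.int64(674), np.int64(-126), np.int64(98)), (np.int64(686), np.int64(-125), np.int64(110)), (np.int64(695), np.int64(-122), np.int64(117))]
334 [(np.int64(662), np.int64(-134), np.int64(85)), (np.int64(672), np.int64(-130), np.int64(93)), (np.int64(670), np.int64(-126), np.int64(89)), (np.int64(685), np.int64(-125), np.int64(103)), (np.int64(694), np.int64(-122), np.int64(110))]
337 [(np.int64(663), np.int64(-134), np.int64(80)), (np.int64(666), np.int64(-129), np.int64(81)), (np.int64(671), np.int64(-126), np.int64(84)), (np.int64(687), np.int64(-126), np.int64(99)), (np.int64(694), np.int64(-122), np.int64(104))]
340 [(np.int64(661), np.int64(-134), np.int64(72)), (np.int64(666), np.int64(-130), np.int64(75)), (np.int64(669), np.int64(-127)
[... 720 characters left out ...]
31), np.int64(58)), (np.int64(668), np.int64(-128), np.int64(59)), (np.int64(669), np.int64(-124), np.int64(58)), (np.int64(657), np.int64(-115), np.int64(42))]
352 [(np.int64(615), np.int64(-128), np.int64(-1)), (np.int64(657), np.int64(-130), np.int64(42)), (np.int64(658), np.int64(-126), np.int64(41)), (np.int64(661), np.int64(-122), np.int64(43)), (np.int64(659), np.int64(-116), np.int64(38))]
355 [(np.int64(659), np.int64(-137), np.int64(42)), (np.int64(662), np.int64(-132), np.int64(42)), (np.int64(664), np.int64(-128), np.int64(42)), (np.int64(663), np.int64(-123), np.int64(39)), (np.int64(659), np.int64(-117), np.int64(33))]<stdin>:4: RuntimeWarning: invalid value encountered in cast
```

The fingers closed above the rib. Scene depth shows the tips at z≈55 mm while the state reads TCP z=17. I'll raise them into clear view and measure the tip offset.

```bash
python3 -m jog '[[0,0,-0.5,0,1],[0,0,-0.5,0,1],[0,0,0,0,1],[0,0,0,0,1]]' 60
cat > tip.py <<'E'
from h import *
im,d=imaging.camera("scene");P=cloud("scene",d)*1000
s=read_state();p=np.array(s["ee_pos"])*1000
m=(np.hypot(P[...,0]-p[0],P[...,1]-p[1])<60)&(P[...,2]>44)&(im.max(2)<110)
q=P[m]; q=q[q[:,2]<q[:,2].min()+150]
print("tcp",p.round(1),"lowest",np.percentile(q[:,2],[0,.5,1,2,5]).round(1))
for z in range(44,130,8):
  t=q[(q[:,2]>=z)&(q[:,2]<z+8)]
  if len(t)>3:print(z,len(t),np.median(t,0).round(1),t.min(0).round(),t.max(0).round())
E
python3 tip.py
```

```text
clock: 5.1
ee_pos: [0.6565, -0.1249, 0.0475]
ee_rot: [1.734, 2.618, 0.001]
contact_force: [-1.1, -0.2, 0.1]
grip_width: -0.0001
grasp_force: 0.0
tcp [ 656.  -124.9   46.5] lowest [ 86.4  91.4  93.4  97.2 108.8]
84 22 [ 664.6 -133.5   90.8] [ 658. -136.   86.] [ 671. -117.   92.]
92 65 [ 668.4 -125.3   95.8] [ 657. -136.   92.] [ 674. -115.  100.]
100 70 [ 669.3 -125.3  104.2] [ 656. -136.  100.] [ 673. -114.  108.]
108 46 [ 666.3 -128.   112.1] [ 655. -136.  108.] [ 674. -121.  116.]
116 27 [ 666.2 -133.   118.6] [ 655. -139.  116.] [ 674. -125.  124.]
124 101 [ 664.8 -133.5  128.7] [ 633. -148.  124.] [ 690. -115.  132.]
```

```bash
python3 - <<'E'
from h import *
im=cv2.imread("pics/scene0.png");P=cloud("scene",np.load("pics/scene0.npy"))*1000
m=(np.hypot(P[...,0]-145,P[...,1]-530)<75)&(P[...,2]>150)&(P[...,2]<330)
q=P[m];print(len(q),np.percentile(q[:,2],[0,1,3,10]).round(1)); t=q[q[:,2]<np.percentile(q[:,2],3)+8];print(t.min(0),t.max(0),np.median(t,0))
E
```

```text
1147 [243.4 247.  251.4 263.2]
[124.81760667 474.87803321 243.35031921] [172.67921609 583.89879829 259.205289  ] [149.02674395 568.82675863 252.5935306 ]
```

```bash
python3 -m jog '[[0,0,0,0,0],[0,0,0,0,0],[0,0,0,0,0],[0,0,0,0,0],[0,0,0,0,0],[0,0,0.5,0,0],[0,0,0.5,0,0],[0,0,0.5,0,0],[0,0,0.5,0,0],[0,0,0,0,0],[0,0,0,0,0]]' 60;python3 plan.py 656 -125 -28 1.97 2
python3 - <<'E'
from h import *
im,d=imaging.camera("scene");cv2.imwrite("pics/c6.png",cv2.resize(im[290:400,170:290],None,fx=4,fy=4))
E
```

```text
clock: 6.07
ee_pos: [0.6553, -0.1247, -0.0139]
ee_rot: [-1.734, -2.618, 0.001]
contact_force: [0.2, -0.7, -0.2]
grip_width: 0.0429
grasp_force: 0.0
now [ 655.3 -124.7  -13.9] yaw 1.971 tilt 0.1 j [-0.19  0.38  0.12  1.31 -0.    0.98] w 42.9
rows 2 [-0.009  0.01   0.234  0.01 ]
```

View pics/c6.png

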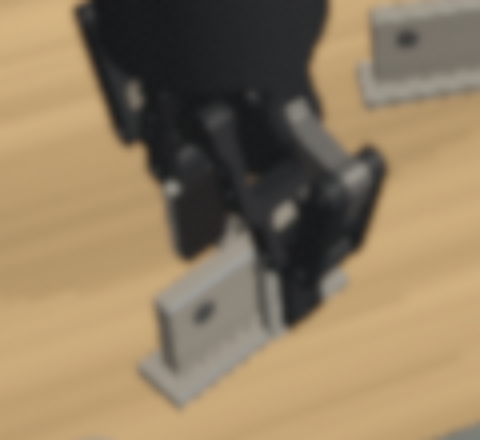

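The fingers now straddle the rib, with the near one at crop (290,290) and the far one behind. Go a little lower and close.

```bash
python3 -m jog '[[0,0,0.2,0,0],[0,0,0.2,0,0],[0,0,0,0,1],[0,0,0,0,1],[0,0,0,0,1],[0,0,0,0,1],[0,0,0,0,1],[0,0,0,0,1]]' 70;python3 plan.py 656 -125 90 1.97 6
```

```text
clock: 6.78
ee_pos: [0.6561, -0.1248, -0.025]
ee_rot: [1.735, 2.619, 0.0]
contact_force: [0.4, -0.5, 0.2]
grip_width: 0.0089
grasp_force: 68.4
now [ 656.1 -124.8  -25. ] yaw 1.971 tilt 0.02 j [-0.19  0.39  0.11  1.29  0.    0.98] w 8.9
rows 6 [-0.001 -0.001 -0.639  0.003]
```

```bash
python3 -m jog '[[0,0,-0.4,0,1],[0,0,-0.6,0,1],[0,0,-0.6,0,1],[0,0,-0.6,0,1],[0,0,-0.6,0,1],[0,0,-0.6,0,1],[0,0,0,0,1],[0,0,0,0,1]]' 70;python3 plan.py 477 308 75 2.90 26
```

```text
clock: 7.45
ee_pos: [0.6566, -0.125, 0.0779]
ee_rot: [1.734, 2.617, 0.001]
contact_force: [0.1, -0.2, -2.8]
grip_width: 0.0094
grasp_force: 68.3
now [ 656.6 -125.    77.9] yaw 1.971 tilt 0.13 j [-0.19  0.36  0.27  1.48 -0.    0.98] w 9.4
rows 26 [ 0.56   0.273  0.003 -0.512]
```

```bash
python3 -m jog '[[0.56,0.27,0,-0.51,1],[0.56,0.27,0,-0.51,1],[0.56,0.27,0,-0.51,1],[0.56,0.27,0,-0.51,1],[0.56,0.27,0,-0.51,1],[0.56,0.27,0,-0.51,1],[0.56,0.27,0,-0.51,1],[0.56,0.27,0,-0.51,1],[0.56,0.27,0,-0.51,1],[0.56,0.27,0,-0.51,1],[0.56,0.27,0,-0.51,1],[0.56,0.27,0,-0.51,1],[0.56,0.27,0,-0.51,1],[0.56,0.27,0,-0.51,1],[0.56,0.27,0,-0.51,1],[0.56,0.27,0,-0.51,1],[0.56,0.27,0,-0.51,1],[0.56,0.27,0,-0.51,1],[0,0,0,0,1],[0,0,0,0,1]]' 70;python3 plan.py 477 308 75 2.90 8
```

```text
clock: 9.12
ee_pos: [0.572, 0.195, 0.0753]
ee_rot: [-0.819, -3.031, 0.002]
contact_force: [-0.2, 0.2, -1.7]
grip_width: 0.0091
grasp_force: 68.2
now [572.  195.   75.3] yaw 2.614 tilt 0.11 j [ 0.33  0.21  0.07  1.44 -0.    0.86] w 9.1
rows 8 [ 0.551  0.279  0.002 -0.513]
```

```bash
python3 -m jog '[[0.55,0.28,0,-0.51,1],[0.55,0.28,0,-0.51,1],[0.55,0.28,0,-0.51,1],[0.55,0.28,0,-0.51,1],[0.55,0.28,0,-0.51,1],[0.55,0.28,0,-0.51,1],[0.55,0.28,0,-0.51,1],[0.55,0.28,0,-0.51,1],[0,0,0.4,0,1],[0,0,0.4,0,1],[0,0,0,0,1],[0,0,0,0,1]]' 70;python3 plan.py 477 308 -18 2.90 5
python3 - <<'E'
from h import *
im,d=imaging.camera("scene");cv2.imwrite("pics/c7.png",cv2.resize(im[150:280,320:460],None,fx=4,fy=4))
E
```

```text
clock: 10.12
ee_pos: [0.4783, 0.3066, 0.051]
ee_rot: [-0.386, -3.116, 0.003]
contact_force: [0.1, -0.2, -2.2]
grip_width: 0.009
grasp_force: 68.3
now [478.3 306.6  51. ] yaw 2.895 tilt 0.16 j [ 0.57  0.13 -0.06  1.38 -0.    0.82] w 9.0
rows 5 [ 0.01   0.008  0.46  -0.013]
```

View pics/c7.png

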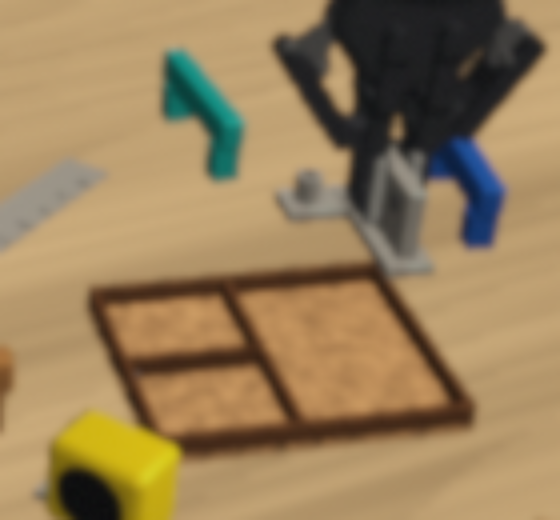

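The left bracket hangs level about 75 mm above the large compartment. Lowering.

```bash
python3 -m jog '[[0,0,0.46,0,1],[0,0,0.46,0,1],[0,0,0.46,0,1],[0,0,0.46,0,1],[0,0,0.25,0,1],[0,0,0.15,0,1],[0,0,0,0,1],[0,0,0,0,1]]' 70;python3 plan.py 477 308 -20 2.90 1
python3 - <<'E'
from h import *
im,d=imaging.camera("scene");cv2.imwrite("pics/c8.png",cv2.resize(im[190:280,330:450],None,fx=5,fy=5))
P=cloud("scene",d)*1000
E
```

```text
clock: 10.83
ee_pos: [0.4789, 0.308, -0.0139]
ee_rot: [0.384, 3.118, 0.001]
contact_force: [0.4, 0.1, -1.4]
grip_width: 0.0092
grasp_force: 68.3
now [478.9 308.  -13.9] yaw 2.897 tilt 0.03 j [ 0.57  0.15 -0.16  1.26 -0.    0.82] w 9.2
rows 1 [ 0.06  -0.014  0.203 -0.047]
```

View pics/c8.png

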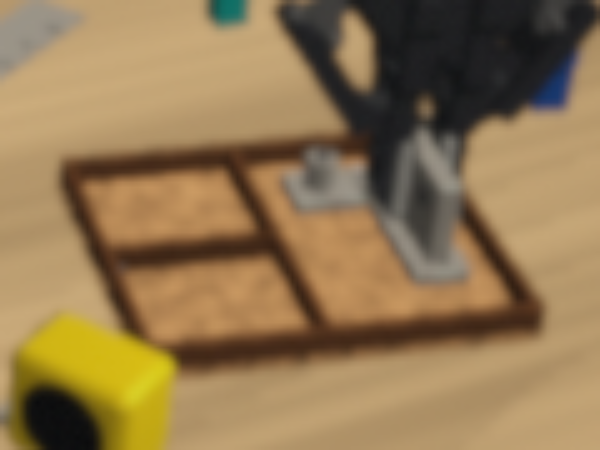

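The bracket is inside the large compartment, just above the floor. Lower until contact, release slightly, and rise.

```bash
python3 -m jog '[[0,0,0.1,0,1],[0,0,0.08,0,1],[0,0,0,0,1]]' 70; python3 -m jog '[[0,0,0.03,0,0.5],[0,0,0,0,0.4],[0,0,0,0,0.4],[0,0,0,0,0.4],[0,0,-0.4,0,0.4],[0,0,-1,0,0],[0,0,-1,0,-0.2],[0,0,-1,0,-0.2],[0,0,0,0,-0.2],[0,0,0,0,-0.2]]'; python3 plan.py 440 -70.5 60 2.90 19
python3 - <<'E'
from h import *
im,d=imaging.camera("scene");P=cloud("scene",d)*1000
q=P[190:270,335:445].reshape(-1,3);t=q[(q[:,2]>38)&(q[:,2]<52)];print("rib",rect(t/1000),np.percentile(t[:,2],95))
E
```

```text
clock: 11.13
ee_pos: [0.4783, 0.3079, -0.0202]
ee_rot: [-0.383, -3.118, 0.0]
contact_force: [0.2, -0.2, -1.3]
grip_width: 0.0091
grasp_force: 68.3
clock: 11.97
ee_pos: [0.4796, 0.3087, 0.0842]
ee_rot: [0.383, 3.115, 0.005]
contact_force: [-0.6, 0.7, -0.7]
grip_width: 0.0514
grasp_force: 0.0
now [479.6 308.7  84.2] yaw 2.897 tilt 0.26 j [ 0.57  0.12 -0.01  1.44 -0.    0.82] w 51.4
rows 19 [-0.093 -0.663  0.041 -0.002]
rib (array([488., 282.]), 365.3, 68.8, -1.178) 46.89359840822837
```

```bash
python3 -m jog '[[-0.09,-0.66,0.04,0,-1],[-0.09,-0.66,0.04,0,-1],[-0.09,-0.66,0.04,0,-1],[-0.09,-0.66,0.04,0,-1],[-0.09,-0.66,0.04,0,-1],[-0.09,-0.66,0.04,0,-1],[-0.09,-0.66,0.04,0,-1],[-0.09,-0.66,0.04,0,-1],[-0.09,-0.66,0.04,0,-1],[-0.09,-0.66,0.04,0,-1],[-0.09,-0.66,0.04,0,-1],[-0.09,-0.66,0.04,0,-1],[-0.09,-0.66,0.04,0,-1],[-0.09,-0.66,0.04,0,-1],[-0.09,-0.66,0.04,0,-1],[-0.09,-0.66,0.04,0,-1],[-0.09,-0.66,0.04,0,-1],[-0.09,-0.66,0.04,0,-1],[-0.09,-0.66,0.04,0,-1],[0,0,0,0,-1]]'; python3 plan.py 440 -70.5 15 2.90 3
python3 - <<'E'
from h import *
im,d=imaging.camera("scene");im2,d2=imaging.camera("top")
a=cv2.resize(im[170:290,330:450],None,fx=4,fy=4);b=cv2.resize(im2[200:285,195:285],None,fx=3.5,fy=3.5)
c=np.zeros((480,800,3),np.uint8);c[:480,:480]=a;c[:b.shape[0],484:484+b.shape[1]]=b;cv2.imwrite("pics/c9.png",c)
for n,dd,w in(("scene",d,(350,195,440,265)),("top",d2,(200,205,280,275))):
  P=cloud(n,dd);q=P[w[1]:w[3],w[0]:w[2]].reshape(-1,3);t=q[(q[:,2]>.038)&(q[:,2]<.056)];print(n,"rib",rect(t),t[:,2].max() if len(t) else 0)
E
```

```text
clock: 13.68
ee_pos: [0.4359, -0.0717, 0.0571]
ee_rot: [-0.386, -3.116, 0.001]
contact_force: [0.1, -0.4, -0.1]
grip_width: 0.0858
grasp_force: 0.0
now [435.9 -71.7  57.1] yaw 2.895 tilt 0.13 j [-0.16 -0.18 -0.35  1.4  -0.    0.08] w 85.8
rows 3 [-0.042  0.024  0.468 -0.024]
scene rib (array([493.9, 281.5]), 333.7, 57.9, -1.129) 0.04817723475905544
top rib (array([478.4, 305.3]), 66.6, 10.9, -0.229) 0.05131692977465363
```

View pics/c9.png

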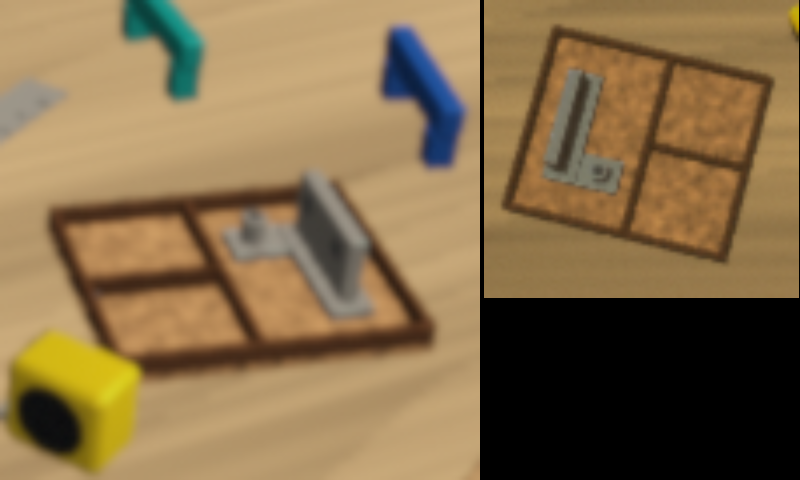

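The left bracket lies flat in the large compartment, seen in both halves of the crop. Now the knob.

```bash
python3 -m jog '[[-0.12,0.07,0.46,0,-1],[0,0,0.46,0,-1],[0,0,0.46,0,-1],[0,0,0,0,-1],[0,0,0,0,-1]]'; python3 plan.py 440 -70.5 -27 2.90 3
python3 - <<'E'
from h import *
im,d=imaging.camera("scene");P=cloud("scene",d)*1000
q=P[225:285,195:255].reshape(-1,3);q=q[np.hypot(q[:,0]-440,q[:,1]+70)<75]
for z in range(12,90,8):
  t=q[(q[:,2]>=z)&(q[:,2]<z+8)]
  if len(t)>2:print(z,len(t),t.min(0).round(),t.max(0).round())
E
```

```text
clock: 14.2
ee_pos: [0.4405, -0.0675, 0.0164]
ee_rot: [-0.381, -3.116, -0.0]
contact_force: [0.5, 0.1, 0.9]
grip_width: 0.0853
grasp_force: 0.0
now [440.5 -67.5  16.4] yaw 2.898 tilt 0.11 j [-0.15 -0.15 -0.41  1.32  0.    0.09] w 85.3
rows 3 [-0.004 -0.034  0.482 -0.009]
12 15 [444. -84.  12.] [456. -63.  19.]
20 62 [439. -87.  20.] [460. -53.  28.]
28 80 [435. -87.  28.] [459. -53.  36.]
36 195 [428. -87.  36.] [459. -52.  44.]
60 17 [ 423. -116.   64.] [463. -24.  68.]
68 35 [ 440. -117.   68.] [466. -17.  76.]
76 49 [ 423. -116.   76.] [466. -17.  84.]
84 35 [ 440. -115.   84.] [465. -17.  92.]
```

```bash
python3 -m jog '[[0,-0.1,0.48,0,-1],[0,0,0.48,0,-1],[0,0,0.48,0,-1],[0,0,0,0,-1],[0,0,0,0,1],[0,0,0,0,1],[0,0,0,0,1],[0,0,0,0,1],[0,0,0,0,1],[0,0,0,0,1]]' 30; python3 plan.py 440 -70.5 60 2.90 4
```

```text
clock: 15.08
ee_pos: [0.4412, -0.0713, -0.0252]
ee_rot: [0.383, 3.116, 0.0]
contact_force: [-0.5, 1.5, 6.2]
grip_width: 0.0347
grasp_force: 29.7
now [441.2 -71.3 -25.2] yaw 2.897 tilt 0.1 j [-0.16 -0.13 -0.47  1.23  0.    0.08] w 34.7
rows 4 [ 0.01   0.004 -0.71  -0.01 ]
```

```bash
python3 -m jog '[[0,0,-0.5,0,1],[0,0,-0.6,0,1],[0,0,-0.7,0,1],[0,0,-0.6,0,1],[0,0,0,0,1],[0,0,0,0,1]]'; python3 plan.py 426.5 225 47 2.897 15
```

```text
clock: 15.58
ee_pos: [0.4411, -0.0713, 0.0466]
ee_rot: [0.383, 3.116, -0.0]
contact_force: [-0.8, 0.5, -1.6]
grip_width: 0.0349
grasp_force: 30.2
now [441.1 -71.3  46.6] yaw 2.897 tilt 0.11 j [-0.16 -0.17 -0.36  1.38 -0.    0.08] w 34.9
rows 15 [ 0.191  0.631 -0.001  0.   ]
```

```bash
python3 -m jog '[[0.19,0.63,0,0,1],[0.19,0.63,0,0,1],[0.19,0.63,0,0,1],[0.19,0.63,0,0,1],[0.19,0.63,0,0,1],[0.19,0.63,0,0,1],[0.19,0.63,0,0,1],[0.19,0.63,0,0,1],[0.19,0.63,0,0,1],[0.19,0.63,0,0,1],[0.19,0.63,0,0,1],[0.19,0.63,0,0,1],[0.19,0.63,0,0,1],[0.19,0.63,0,0,1],[0.19,0.63,0,0,1],[0,0,0,0,1],[0,0,0,0,1],[0,0,0,0,1]]'; python3 plan.py 426.5 225 -19 2.897 4
```

```text
clock: 17.08
ee_pos: [0.4256, 0.224, 0.0449]
ee_rot: [-0.382, -3.117, 0.002]
contact_force: [0.7, 0.4, -1.0]
grip_width: 0.0347
grasp_force: 30.3
now [425.6 224.   44.9] yaw 2.897 tilt 0.09 j [ 0.48 -0.08 -0.29  1.37 -0.    0.73] w 34.7
rows 4 [-0.006  0.011  0.532  0.002]
```

```bash
python3 -m jog '[[0,0,0.5,0,1],[0,0,0.5,0,1],[0,0,0.5,0,1],[0,0,0.4,0,1],[0,0,0.2,0,1],[0,0,0,0,1],[0,0,0,0,1]]'; python3 -m jog '[[0,0,0.04,0,1],[0,0,0,0,1]]'
```

```text
clock: 17.67
ee_pos: [0.4262, 0.2242, -0.0171]
ee_rot: [-0.384, -3.118, 0.0]
contact_force: [0.2, -0.4, -1.4]
grip_width: 0.035
grasp_force: 30.3
clock: 17.83
ee_pos: [0.4266, 0.2247, -0.0177]
ee_rot: [0.383, 3.117, 0.001]
contact_force: [-0.0, -0.5, 0.3]
grip_width: 0.0347
grasp_force: 30.3
```

```bash
python3 -m jog '[[0,0,0.05,0,1],[0,0,0.05,0,1],[0,0,0,0,1]]'; python3 -m jog '[[0,0,0,0,0],[0,0,0,0,-0.2],[0,0,0,0,-0.2],[0,0,0,0,-0.2],[0,0,-0.3,0,-0.2],[0,0,-0.8,0,-0.2],[0,0,-1,0,-1],[0,0,-1,0,-1],[0,0,0,0,-1],[0,0,0,0,-1]]'; python3 plan.py 655.5 121.5 70 2.897 14
python3 - <<'E'
from h import *
im,d=imaging.camera("scene");P=cloud("scene",d)*1000
q=P[195:265,335:445].reshape(-1,3);q=q[np.hypot(q[:,0]-426,q[:,1]-225)<32]
for z in(9,17,25,33,41):
  t=q[(q[:,2]>=z)&(q[:,2]<z+8)]
  if len(t)>2:print(z,len(t),t.min(0).round(),t.max(0).round())
E
```

```text
clock: 18.08
ee_pos: [0.4264, 0.2247, -0.0211]
ee_rot: [0.383, 3.117, 0.001]
contact_force: [-0.1, 0.2, 1.6]
grip_width: 0.0348
grasp_force: 30.4
clock: 18.92
ee_pos: [0.4271, 0.2249, 0.0738]
ee_rot: [0.383, 3.115, 0.003]
contact_force: [0.6, 0.4, -0.2]
grip_width: 0.0852
grasp_force: 0.0
now [427.1 224.9  73.8] yaw 2.897 tilt 0.19 j [ 0.48 -0.09 -0.24  1.42 -0.    0.73] w 85.2
rows 14 [-0.587 -0.107  0.01   0.   ]
9 76 [395. 193.   9.] [457. 238.  17.]
17 22 [398. 209.  17.] [442. 235.  25.]
25 54 [416. 208.  25.] [445. 238.  33.]
33 60 [423. 208.  33.] [446. 238.  41.]
41 133 [412. 208.  41.] [443. 240.  49.]
```

Knob is upright with its top at about 46 mm. Moving to the bush, with the fingers partly closed to stay clear of the blue look-alike.

```bash
python3 -m jog '[[-0.59,-0.11,0,0,-0.4],[-0.59,-0.11,0,0,-0.4],[-0.59,-0.11,0,0,-0.4],[-0.59,-0.11,0,0,-0.4],[-0.59,-0.11,0,0,-0.4],[-0.59,-0.11,0,0,-0.4],[-0.59,-0.11,0,0,-0.4],[-0.59,-0.11,0,0,-0.4],[-0.59,-0.11,0,0,-0.4],[-0.59,-0.11,0,0,-0.4],[-0.59,-0.11,0,0,-0.4],[-0.59,-0.11,0,0,-0.4],[-0.59,-0.11,0,0,-0.4],[-0.59,-0.11,0,0,-0.4],[0,0,0.7,0,-0.4],[0,0,0.7,0,-0.4],[0,0,0,0,-0.4],[0,0,0,0,-0.4]]'; python3 plan.py 655.5 121.5 -24 2.897 3
python3 - <<'E'
from h import *
im,d=imaging.camera("scene");P=cloud("scene",d)*1000
q=P[255:335,340:420].reshape(-1,3);q=q[np.hypot(q[:,0]-656,q[:,1]-121)<62]
for z in range(20,110,8):
  t=q[(q[:,2]>=z)&(q[:,2]<z+8)]
  if len(t)>2:print(z,len(t),t.min(0).round(),t.max(0).round())
E
```

```text
clock: 20.47
ee_pos: [0.6536, 0.1194, 0.0274]
ee_rot: [-0.383, -3.114, 0.002]
contact_force: [-0.8, 0.4, 0.3]
grip_width: 0.0601
grasp_force: 0.0
now [653.6 119.4  27.4] yaw 2.897 tilt 0.27 j [ 0.18  0.37  0.18  1.39 -0.    0.43] w 60.1
rows 3 [-0.017  0.029  0.571  0.   ]
20 55 [649. 110.  20.] [671. 131.  28.]
28 81 [649. 110.  28.] [671. 133.  36.]
36 152 [644. 110.  36.] [671. 135.  44.]
60 6 [649.  84.  66.] [667. 150.  68.]
68 64 [651.  78.  68.] [675. 159.  76.]
76 94 [640.  76.  76.] [675. 160.  84.]
84 105 [639.  76.  84.] [675. 161.  92.]
92 102 [638.  76.  92.] [675. 161. 100.]
100 81 [649.  74. 100.] [676. 164. 108.]
108 135 [633.  60. 108.] [681. 171. 116.]
```

```bash
python3 -m jog '[[-0.05,0.09,0.56,0,-0.4],[0,0,0.56,0,-0.4],[0,0,0.56,0,-0.4],[0,0,0,0,-0.4],[0,0,0,0,1],[0,0,0,0,1],[0,0,0,0,1],[0,0,0,0,1],[0,0,0,0,1],[0,0,0,0,1]]' 40; python3 -m jog '[[0,0,-0.4,0,1],[0,0,-0.6,0,1],[0,0,-0.7,0,1],[0,0,-0.7,0,1],[0,0,0,0,1],[0,0,0,0,1]]'; python3 plan.py 488.5 209 47 2.897 11
```

```text
clock: 21.35
ee_pos: [0.6586, 0.1223, -0.0185]
ee_rot: [0.383, 3.115, 0.002]
contact_force: [-1.1, -0.1, 6.8]
grip_width: 0.0253
grasp_force: 39.4
clock: 21.85
ee_pos: [0.6585, 0.1222, 0.0535]
ee_rot: [0.383, 3.115, 0.002]
contact_force: [-0.0, -0.5, -1.1]
grip_width: 0.0253
grasp_force: 39.4
now [658.5 122.2  53.5] yaw 2.897 tilt 0.19 j [ 0.18  0.36  0.22  1.43 -0.    0.43] w 25.3
rows 11 [0.564 0.131 0.018 0.   ]
```

```bash
python3 -m jog '[[0.56,0.13,0,0,1],[0.56,0.13,0,0,1],[0.56,0.13,0,0,1],[0.56,0.13,0,0,1],[0.56,0.13,0,0,1],[0.56,0.13,0,0,1],[0.56,0.13,0,0,1],[0.56,0.13,0,0,1],[0.56,0.13,0,0,1],[0.56,0.13,0,0,1],[0.56,0.13,0,0,1],[0,0,0,0,1],[0,0,0,0,1],[0,0,0,0,1]]'; python3 plan.py 488.5 209 -14 2.897 4
python3 - <<'E'
from h import *
im,d=imaging.camera("scene");P=cloud("scene",d)*1000
q=P[185:285,330:450].reshape(-1,3);q=q[np.hypot(q[:,0]-488,q[:,1]-209)<38]
for z in range(20,130,6):
  t=q[(q[:,2]>=z)&(q[:,2]<z+6)]
  if len(t)>2:print(z,len(t),t.min(0).round(),t.max(0).round())
E
```

```text
clock: 23.02
ee_pos: [0.4886, 0.2082, 0.0508]
ee_rot: [-0.383, -3.118, 0.001]
contact_force: [0.0, -0.8, -1.6]
grip_width: 0.0249
grasp_force: 39.5
now [488.6 208.2  50.8] yaw 2.897 tilt 0.03 j [ 0.4   0.04 -0.16  1.37 -0.    0.65] w 24.9
rows 4 [0.002 0.007 0.54  0.001]
68 25 [485. 196.  69.] [501. 215.  74.]
74 39 [486. 195.  74.] [501. 218.  80.]
80 32 [482. 189.  80.] [503. 224.  86.]
86 56 [478. 184.  86.] [505. 225.  92.]
92 74 [483. 183.  92.] [506. 232.  98.]
98 82 [480. 182.  98.] [506. 231. 104.]
104 113 [477. 182. 104.] [506. 232. 110.]
110 102 [475. 181. 110.] [506. 232. 116.]
116 55 [477. 182. 116.] [505. 231. 122.]
122 47 [484. 178. 122.] [507. 238. 128.]
128 83 [481. 172. 128.] [510. 241. 134.]
```

```bash
python3 -m jog '[[0,0,0.5,0,1],[0,0,0.5,0,1],[0,0,0.5,0,1],[0,0,0.4,0,1],[0,0,0.2,0,1],[0,0,0,0,1],[0,0,0.02,0,1]]'; python3 -m jog '[[0,0,0.03,0,1],[0,0,0,0,1]]'
```

```text
clock: 23.65
ee_pos: [0.4888, 0.2082, -0.0122]
ee_rot: [-0.383, -3.118, 0.0]
contact_force: [-0.1, -0.3, -1.6]
grip_width: 0.0248
grasp_force: 39.5
clock: 23.82
ee_pos: [0.489, 0.2085, -0.0126]
ee_rot: [0.383, 3.117, 0.001]
contact_force: [0.1, 0.2, -1.2]
grip_width: 0.0247
grasp_force: 39.5
```

```bash
python3 -m jog '[[0,0,0.04,0,1],[0,0,0.03,0,1],[0,0,0,0,1]]'; python3 -m jog '[[0,0,0,0,0.3],[0,0,0,0,0.1],[0,0,0,0,0.1],[0,0,0,0,0.1],[0,0,-0.3,0,0.1],[0,0,-0.8,0,0],[0,0,-1,0,-0.2],[0,0,-0.8,0,-0.2],[0,0,0,0,-0.2],[0,0,0,0,-0.2]]'; python3 plan.py 564 -8 70 1.395 18; python3 plan.py 564 -8 70 4.537 18
python3 - <<'E'
from h import *
im,d=imaging.camera("scene");P=cloud("scene",d)*1000
q=P[195:265,335:445].reshape(-1,3);q=q[np.hypot(q[:,0]-488,q[:,1]-209)<28]
for z in(9,17,25,33,41):
  t=q[(q[:,2]>=z)&(q[:,2]<z+8)]
  if len(t)>2:print(z,len(t),t.min(0).round(),t.max(0).round())
E
```

```text
clock: 24.07
ee_pos: [0.4889, 0.2086, -0.0145]
ee_rot: [0.383, 3.117, 0.001]
contact_force: [-1.1, -1.0, 5.0]
grip_width: 0.0248
grasp_force: 39.9
clock: 24.9
ee_pos: [0.4896, 0.2088, 0.0737]
ee_rot: [0.383, 3.115, 0.003]
contact_force: [-0.6, -0.5, -0.4]
grip_width: 0.0514
grasp_force: 0.0
now [489.6 208.8  73.7] yaw 2.897 tilt 0.2 j [ 0.4   0.03 -0.12  1.42  0.    0.65] w 51.4
rows 18 [-0.448 -0.132  0.007  1.195]
now [489.6 208.8  73.7] yaw 2.897 tilt 0.2 j [ 0.4   0.03 -0.12  1.42  0.    0.65] w 51.4
rows 18 [ 0.094 -0.466  0.007 -1.305]
9 48 [460. 196.   9.] [501. 218.  17.]
17 41 [486. 196.  18.] [502. 218.  25.]
25 49 [482. 195.  25.] [502. 220.  33.]
33 58 [480. 196.  33.] [503. 218.  41.]
41 87 [477. 196.  41.] [501. 223.  47.]
```

Bush stands upright at its place. Now to the right bracket.

```bash
python3 plan.py 564.5 -4.5 70 1.392 24; python3 -m jog '[[-0.33,-0.1,0,0.9,-0.1],[-0.33,-0.1,0,0.9,-0.1],[-0.33,-0.1,0,0.9,-0.1],[-0.33,-0.1,0,0.9,-0.1],[-0.33,-0.1,0,0.9,-0.1],[-0.33,-0.1,0,0.9,-0.1],[-0.33,-0.1,0,0.9,-0.1],[-0.33,-0.1,0,0.9,-0.1],[-0.33,-0.1,0,0.9,-0.1],[-0.33,-0.1,0,0.9,-0.1],[-0.33,-0.1,0,0.9,-0.1],[-0.33,-0.1,0,0.9,-0.1],[-0.33,-0.1,0,0.9,-0.1],[-0.33,-0.1,0,0.9,-0.1],[-0.33,-0.1,0,0.9,-0.1],[-0.33,-0.1,0,0.9,-0.1],[-0.33,-0.1,0,0.9,-0.1],[-0.33,-0.1,0,0.9,-0.1],[-0.33,-0.1,0,0.9,-0.1],[0,0,0,0,-0.1]]'; python3 plan.py 564.5 -4.5 50 1.392 6
```

```text
now [488.8 208.5  72.2] yaw 2.897 tilt 0.06 j [ 0.4   0.03 -0.12  1.41  0.    0.65] w 51.2
rows 24 [-0.334 -0.09   0.003  0.898]
clock: 26.62
ee_pos: [0.5709, 0.0416, 0.0702]
ee_rot: [-2.073, -2.358, 0.003]
contact_force: [-0.1, 0.1, 0.1]
grip_width: 0.0469
grasp_force: 0.0
now [570.9  41.6  70.2] yaw 1.699 tilt 0.14 j [ 0.07  0.13 -0.02  1.42 -0.    1.52] w 46.9
rows 6 [-0.257 -0.036  0.113  0.733]
```

```bash
python3 -m jog '[[-0.26,-0.04,0.11,0.73,-0.1],[-0.26,-0.04,0.11,0.73,-0.1],[-0.26,-0.04,0.11,0.73,-0.1],[-0.26,-0.04,0.11,0.73,-0.1],[-0.26,-0.04,0.11,0.73,-0.1],[-0.26,-0.04,0.11,0.73,-0.1],[0,0,0.5,0,-0.1],[0,0,0.3,0,-0.1],[0,0,0,0,-0.1],[0,0,0,0,-0.1]]'; python3 plan.py 564.5 -4.5 -28 1.392 4
python3 - <<'E'
from h import *
im,d=imaging.camera("scene");P=cloud("scene",d)*1000
q=P[245:330,245:330].reshape(-1,3);q=q[np.hypot(q[:,0]-564,q[:,1]+8)<62]
for z in range(34,110,8):
  t=q[(q[:,2]>=z)&(q[:,2]<z+8)]
  if len(t)>2:print(z,len(t),t.min(0).round(),t.max(0).round())
E
```

```text
clock: 27.45
ee_pos: [0.5641, -0.0032, 0.0269]
ee_rot: [-2.403, -2.022, 0.002]
contact_force: [0.3, 0.1, 0.9]
grip_width: 0.0468
grasp_force: 0.0
now [564.1  -3.2  26.9] yaw 1.399 tilt 0.12 j [-0.01  0.12 -0.11  1.34  0.    1.74] w 46.8
rows 4 [-0.01   0.006  0.457  0.026]
34 211 [554. -42.  34.] [578.  26.  42.]
42 38 [558. -39.  42.] [576.  21.  44.]
58 16 [541. -17.  63.] [597.   1.  66.]
66 56 [539. -19.  67.] [602.   2.  74.]
74 75 [534. -18.  74.] [604.   3.  82.]
82 77 [534. -19.  82.] [604.   3.  90.]
90 51 [535. -19.  90.] [604.   2.  98.]
98 18 [533. -20.  99.] [599.   5. 105.]
106 50 [535. -24. 107.] [622.   0. 114.]
```

```bash
python3 -m jog '[[0,0,0.45,0,-0.1],[0,0,0.45,0,-0.1],[0,0,0.45,0,-0.1],[0,0,0.43,0,-0.1],[0,0,0,0,-0.1],[0,0,0,0,1],[0,0,0,0,1],[0,0,0,0,1],[0,0,0,0,1],[0,0,0,0,1],[0,0,0,0,1]]' 70; python3 -m jog '[[0,0,-0.4,0,1],[0,0,-0.7,0,1],[0,0,-0.7,0,1],[0,0,-0.7,0,1],[0,0,-0.7,0,1],[0,0,-0.6,0,1],[0,0,0,0,1],[0,0,0,0,1]]'; python3 plan.py 466.5 -222 85 -0.09 24
```

```text
clock: 28.42
ee_pos: [0.5657, -0.0036, -0.0243]
ee_rot: [2.404, 2.02, 0.003]
contact_force: [-0.5, 0.7, 5.9]
grip_width: 0.0094
grasp_force: 69.1
clock: 29.08
ee_pos: [0.5654, -0.0037, 0.0896]
ee_rot: [2.404, 2.02, 0.002]
contact_force: [0.5, 0.2, -2.5]
grip_width: 0.0091
grasp_force: 68.3
now [565.4  -3.7  89.6] yaw 1.398 tilt 0.11 j [-0.01  0.11 -0.01  1.45  0.    1.74] w 9.1
rows 24 [-0.328  0.163  0.006  0.888]
```

```bash
python3 -m jog '[[-0.33,0.16,0,0.89,1],[-0.33,0.16,0,0.89,1],[-0.33,0.16,0,0.89,1],[-0.33,0.16,0,0.89,1],[-0.33,0.16,0,0.89,1],[-0.33,0.16,0,0.89,1],[-0.33,0.16,0,0.89,1],[-0.33,0.16,0,0.89,1],[-0.33,0.16,0,0.89,1],[-0.33,0.16,0,0.89,1],[-0.33,0.16,0,0.89,1],[-0.33,0.16,0,0.89,1],[-0.33,0.16,0,0.89,1],[-0.33,0.16,0,0.89,1],[-0.33,0.16,0,0.89,1],[-0.33,0.16,0,0.89,1],[-0.33,0.16,0,0.89,1],[-0.33,0.16,0,0.89,1],[-0.33,0.16,0,0.89,1],[0,0,0,0,1]]'; python3 plan.py 466.5 -222 85 -0.09 6
```

```text
clock: 30.75
ee_pos: [0.5084, -0.1937, 0.087]
ee_rot: [-3.123, -0.333, 0.004]
contact_force: [0.5, 0.3, -1.7]
grip_width: 0.0088
grasp_force: 68.2
now [ 508.4 -193.7   87. ] yaw 0.213 tilt 0.15 j [-0.36  0.06 -0.06  1.45 -0.    2.57] w 8.8
rows 6 [-0.246  0.137  0.011  0.723]
```

```bash
python3 -m jog '[[-0.25,0.14,0,0.72,1],[-0.25,0.14,0,0.72,1],[-0.25,0.14,0,0.72,1],[-0.25,0.14,0,0.72,1],[-0.25,0.14,0,0.72,1],[-0.25,0.14,0,0.72,1],[0,0,0,0,1],[0,0,0.6,0,1],[0,0,0.6,0,1],[0,0,0.6,0,1],[0,0,0,0,1],[0,0,0,0,1]]'; python3 plan.py 466.5 -222 -18 -0.09 4
python3 - <<'E'
from h import *
im,d=imaging.camera("scene");cv2.imwrite("pics/c10.png",cv2.resize(im[220:360,50:220],None,fx=4,fy=4))
P=cloud("scene",d)*1000
q=P[220:340,60:210].reshape(-1,3);q=q[np.hypot(q[:,0]-463,q[:,1]+230)<55]
for z in range(20,110,6):
  t=q[(q[:,2]>=z)&(q[:,2]<z+6)]
  if len(t)>2:print(z,len(t),t.min(0).round(),t.max(0).round())
E
```

```text
clock: 31.75
ee_pos: [0.4674, -0.2214, 0.0334]
ee_rot: [-3.138, 0.129, 0.003]
contact_force: [-0.4, 0.1, -0.2]
grip_width: 0.0092
grasp_force: 68.2
now [ 467.4 -221.4   33.4] yaw -0.082 tilt 0.14 j [-0.44  0.01 -0.22  1.34  0.    2.78] w 9.2
rows 4 [-0.006  0.006  0.429  0.027]
56 93 [ 475. -265.   57.] [ 507. -209.   62.]
62 318 [ 464. -265.   62.] [ 507. -209.   68.]
68 75 [ 473. -259.   68.] [ 501. -211.   74.]
74 125 [ 472. -258.   74.] [ 501. -203.   80.]
80 76 [ 466. -239.   80.] [ 500. -203.   86.]
86 76 [ 472. -239.   86.] [ 501. -203.   92.]
92 88 [ 447. -239.   92.] [ 501. -202.   98.]
98 217 [ 430. -240.   98.] [ 500. -204.  104.]
104 57 [ 456. -245.  104.] [ 483. -200.  110.]
```

View pics/c10.png

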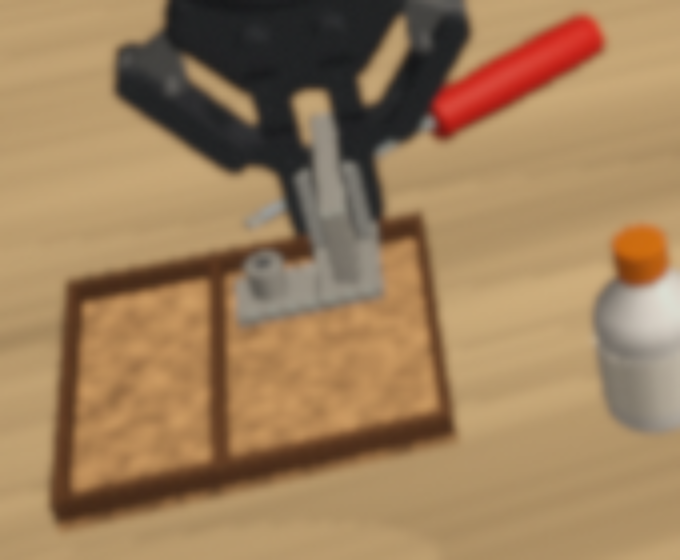

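The right bracket hangs over the wider compartment (crop 310,280) and the bottle is untouched. Lowering.

```bash
python3 -m jog '[[0,0,0.45,0,1],[0,0,0.45,0,1],[0,0,0.4,0,1],[0,0,0.3,0,1],[0,0,0.06,0,1],[0,0,0,0,1],[0,0,0,0,1]]'; python3 -m jog '[[0,0,0.05,0,1],[0,0,0.03,0,1],[0,0,0,0,1]]'
```

```text
clock: 32.38
ee_pos: [0.4682, -0.2223, -0.0148]
ee_rot: [3.139, -0.133, 0.001]
contact_force: [1.3, -0.4, -1.0]
grip_width: 0.0095
grasp_force: 68.2
clock: 32.63
ee_pos: [0.468, -0.2222, -0.0176]
ee_rot: [3.139, -0.133, 0.001]
contact_force: [-0.0, 0.2, -0.8]
grip_width: 0.0093
grasp_force: 68.2
```

```bash
python3 -m jog '[[0,0,0.05,0,1],[0,0,0.03,0,1],[0,0,0,0,1]]'; python3 -m jog '[[0,0,0,0,0.5],[0,0,0,0,0.4],[0,0,0,0,0.4],[0,0,0,0,0.4],[0,0,-0.4,0,0.4],[0,0,-1,0,0.4],[0,0,-1,0,0.2],[0,0,-0.7,0,0],[0,0,0,0,0],[0,0,0,0,0]]'; python3 plan.py 441.5 71.3 65 1.28 22
python3 - <<'E'
from h import *
im,d=imaging.camera("scene");P=cloud("scene",d)*1000
q=P[255:340,60:180].reshape(-1,3);q=q[np.hypot(q[:,0]-463,q[:,1]+230)<52]
t=q[(q[:,2]>36)&(q[:,2]<56)];print("rib",rect(t/1000),np.percentile(t[:,2],[50,95]))
t=q[(q[:,2]>8.5)&(q[:,2]<13)];print("base",t.min(0).round(),t.max(0).round())
E
```

```text
clock: 32.88
ee_pos: [0.4678, -0.2221, -0.0203]
ee_rot: [-3.139, 0.133, -0.0]
contact_force: [0.2, -0.6, -1.8]
grip_width: 0.0091
grasp_force: 68.3
clock: 33.72
ee_pos: [0.4688, -0.2226, 0.0749]
ee_rot: [3.137, -0.133, 0.005]
contact_force: [-1.0, 0.6, -0.1]
grip_width: 0.043
grasp_force: 0.0
now [ 468.8 -222.6   74.9] yaw -0.085 tilt 0.18 j [-0.44 -0.   -0.15  1.42 -0.    2.78] w 43.0
rows 22 [ 0.221 -0.43   0.014 -0.888]
rib (array([ 466.3, -221.2]), 69.2, 10.0, -0.084) [45.40048295 47.12939379]
base [ 425. -278.    9.] [ 507. -192.   13.]
```

Right bracket is flat, with its rib top at 46 mm. Now the pull.

```bash
python3 -m jog '[[0.22,-0.43,0,-0.89,0],[0.22,-0.43,0,-0.89,0],[0.22,-0.43,0,-0.89,0],[0.22,-0.43,0,-0.89,0],[0.22,-0.43,0,-0.89,0],[0.22,-0.43,0,-0.89,0],[0.22,-0.43,0,-0.89,0],[0.22,-0.43,0,-0.89,0],[0.22,-0.43,0,-0.89,0],[0.22,-0.43,0,-0.89,0],[0.22,-0.43,0,-0.89,0],[0.22,-0.43,0,-0.89,0],[0.22,-0.43,0,-0.89,0],[0.22,-0.43,0,-0.89,0],[0.22,-0.43,0,-0.89,0],[0.22,-0.43,0,-0.89,0],[0.22,-0.43,0,-0.89,0],[0.22,-0.43,0,-0.89,0],[0.22,-0.43,0,-0.89,0],[0,0,0,0,0]]'; python3 plan.py 441.5 71.3 65 1.28 4
```

```text
clock: 35.43
ee_pos: [0.4657, 0.0389, 0.0717]
ee_rot: [-2.676, -1.642, 0.003]
contact_force: [-0.3, 0.7, 0.3]
grip_width: 0.0428
grasp_force: 0.0
now [465.7  38.9  71.7] yaw 1.101 tilt 0.14 j [ 0.08 -0.12 -0.27  1.42  0.    2.12] w 42.8
rows 4 [ 0.17  -0.291  0.056 -0.642]
```

```bash
python3 -m jog '[[0.17,-0.29,0,-0.64,0],[0.17,-0.29,0,-0.64,0],[0.17,-0.29,0,-0.64,0],[0.17,-0.29,0,-0.64,0],[0,0,0.5,0,0],[0,0,0.6,0,0],[0,0,0.3,0,0],[0,0,0,0,0],[0,0,0,0,0]]'; python3 plan.py 441.5 71.3 -26 1.28 4
python3 - <<'E'
from h import *
im,d=imaging.camera("scene");P=cloud("scene",d)*1000
q=P[190:275,250:345].reshape(-1,3);q=q[np.hypot(q[:,0]-441,q[:,1]-71)<60]
for z in range(26,100,8):
  t=q[(q[:,2]>=z)&(q[:,2]<z+8)]
  if len(t)>2:print(z,len(t),t.min(0).round(),t.max(0).round(),rect(t/1000))
E
```

```text
clock: 36.18
ee_pos: [0.4431, 0.0697, 0.0303]
ee_rot: [-2.525, -1.868, 0.002]
contact_force: [1.0, 0.4, 1.0]
grip_width: 0.0428
grasp_force: 0.0
now [443.1  69.7  30.3] yaw 1.274 tilt 0.09 j [ 0.16 -0.15 -0.38  1.35 -0.    2.02] w 42.8
rows 4 [ 0.009 -0.016  0.47  -0.023]
26 183 [433.  23.  26.] [466. 117.  34.] (array([449.5,  70. ]), 98.7, 6.4, 1.277)
34 315 [421.  23.  34.] [466. 120.  42.] (array([444.,  72.]), 98.7, 18.9, 1.262)
42 81 [424.  25.  42.] [464. 118.  44.] (array([444.8,  70.8]), 95.9, 15.6, 1.267)
66 31 [419.  52.  67.] [477.  71.  74.] (array([448.6,  68.1]), 55.6, 20.1, -0.293)
74 50 [419.  52.  74.] [481.  71.  82.] (array([450.3,  60.4]), 61.9, 19.2, 0.056)
82 54 [420.  51.  82.] [481.  73.  89.] (array([451.1,  60.5]), 60.5, 21.5, 0.094)
90 59 [419.  52.  90.] [482.  73.  98.] (array([450.9,  60.7]), 61.7, 20.3, 0.082)
98 13 [423.  52.  98.] [482.  67. 102.] (array([451.9,  59.3]), 58.9, 13.9, -0.034)
```

```bash
python3 -m jog '[[0.03,0,0.47,0,0],[0,0,0.47,0,0],[0,0,0.47,0,0],[0,0,0.4,0,0],[0,0,0,0,0],[0,0,0,0,1],[0,0,0,0,1],[0,0,0,0,1],[0,0,0,0,1],[0,0,0,0,1],[0,0,0,0,1]]' 30; python3 -m jog '[[0,0,-0.4,0,1],[0,0,-0.7,0,1],[0,0,-0.7,0,1],[0,0,-0.7,0,1],[0,0,-0.4,0,1],[0,0,0,0,1],[0,0,0,0,1]]'; python3 plan.py 454.7 -307.5 60 -0.085 22
```

```text
clock: 37.15
ee_pos: [0.4445, 0.0709, -0.0226]
ee_rot: [2.524, 1.869, 0.002]
contact_force: [-0.3, -1.7, 6.0]
grip_width: 0.0155
grasp_force: 36.2
clock: 37.73
ee_pos: [0.4441, 0.0709, 0.0637]
ee_rot: [2.524, 1.869, 0.001]
contact_force: [0.7, 0.6, -1.3]
grip_width: 0.0157
grasp_force: 35.2
now [444.1  70.9  63.7] yaw 1.275 tilt 0.05 j [ 0.16 -0.16 -0.32  1.41  0.    2.03] w 15.7
rows 22 [-0.349  0.513  0.005  0.885]
```

```bash
python3 -m jog '[[0,0,-0.05,0.97,1],[0,0,-0.05,0.97,1],[0,0,-0.05,0.97,1],[0,0,-0.05,0.97,1],[0,0,-0.05,0.97,1],[0,0,-0.05,0.97,1],[0,0,-0.05,0.97,1],[0,0,-0.05,0.97,1],[0,0,-0.05,0.97,1],[0,0,-0.05,0.97,1],[0,0,-0.05,0.97,1],[0,0,-0.05,0.97,1],[0,0,-0.05,0.97,1],[0,0,-0.05,0.97,1],[0,0,-0.05,0.97,1],[0,0,-0.05,0.97,1],[0,0,-0.05,0.97,1],[0,0,-0.05,0.97,1],[0,0,-0.05,0.97,1],[0,0,0,0.97,1]]'; python3 plan.py 454.7 -307.5 80 -0.085 18
```

```text
clock: 39.4
ee_pos: [0.4464, 0.0119, 0.0906]
ee_rot: [-3.096, 0.008, 0.01]
contact_force: [0.1, 0.4, -0.0]
grip_width: 0.0158
grasp_force: 35.2
now [446.4  11.9  90.6] yaw -0.005 tilt 2.64 j [-0.01 -0.17 -0.28  1.47  0.05  3.14] w 15.8
rows 18 [ 0.041  0.591 -0.007  0.064]
```

Joint 6 reached its limit at this bearing, so I'll translate toward −y, which unwinds it, and check the tilt.

```bash
python3 -c "
from h import *;print(read_state()['joint_pos'][5])"; python3 -m jog '[[0.04,0.5,0,0,1],[0.04,0.59,0,0,1],[0.04,0.59,0,0,1],[0.04,0.59,0,0,1],[0.04,0.59,0,0,1],[0.04,0.59,0,0,1],[0,0,0,0,1],[0,0,0,0,1]]'; python3 plan.py 454.7 -307.5 80 -0.085 12
```

```text
3.140607366008297
clock: 40.07
ee_pos: [0.453, -0.0914, 0.0858]
ee_rot: [-3.096, 0.008, 0.01]
contact_force: [0.0, -0.1, -0.7]
grip_width: 0.0154
grasp_force: 35.2
now [453.  -91.4  85.8] yaw -0.005 tilt 2.64 j [-0.23 -0.12 -0.24  1.46  0.04  2.92] w 15.4
rows 12 [ 0.03   0.6   -0.011  0.095]
```

The remaining 2.6° tilt is about the bar's own axis, so it will settle by itself on its feet. Continuing.

```bash
python3 -m jog '[[0.03,0.6,0,0.1,1],[0.03,0.6,0,0.1,1],[0.03,0.6,0,0.1,1],[0.03,0.6,0,0.1,1],[0.03,0.6,0,0.1,1],[0.03,0.6,0,0.1,1],[0.03,0.6,0,0.1,1],[0.03,0.6,0,0.1,1],[0.03,0.6,0,0.1,1],[0.03,0.6,0,0.1,1],[0.03,0.6,0,0.1,1],[0.03,0.6,0,0.1,1],[0,0,0,0,1],[0,0,0,0,1]]'; python3 plan.py 454.7 -307.5 -10 -0.085 5
python3 - <<'E'
from h import *
im,d=imaging.camera("scene");P=cloud("scene",d)*1000
q=P[180:340,20:200].reshape(-1,3);q=q[(abs(q[:,0]-455)<75)&(abs(q[:,1]+307)<35)&(q[:,2]>50)&(q[:,2]<150)]
for z in range(50,150,8):
  t=q[(q[:,2]>=z)&(q[:,2]<z+8)]
  if len(t)>2:print(z,len(t),t.min(0).round(),t.max(0).round())
E
```

```text
clock: 41.23
ee_pos: [0.4553, -0.3066, 0.0766]
ee_rot: [-3.093, 0.136, 0.012]
contact_force: [-0.8, 0.8, 0.1]
grip_width: 0.0155
grasp_force: 35.2
now [ 455.3 -306.6   76.6] yaw -0.088 tilt 2.67 j [-0.61  0.11 -0.04  1.46  0.03  2.62] w 15.5
rows 5 [ 0.002  0.033  0.577 -0.008]
98 64 [ 488. -319.   98.] [ 503. -302.  106.]
106 73 [ 458. -319.  106.] [ 503. -293.  114.]
114 94 [ 461. -329.  114.] [ 505. -289.  122.]
122 163 [ 450. -330.  122.] [ 509. -286.  130.]
130 186 [ 454. -330.  130.] [ 508. -287.  138.]
138 460 [ 411. -331.  138.] [ 507. -287.  146.]
146 49 [ 446. -328.  146.] [ 471. -289.  150.]
```

```bash
python3 -m jog '[[0,0.03,0.57,0,1],[0,0.03,0.57,0,1],[0,0.03,0.57,0,1],[0,0.03,0.57,0,1],[0,0.03,0.5,0,1],[0,0,0.1,0,1],[0,0,0,0,1],[0,0,0,0,1]]';python3 -m jog '[[0,0,0.06,0,1],[0,0,0.04,0,1],[0,0,0,0,1]]'
```

```text
clock: 41.95
ee_pos: [0.4551, -0.3071, -0.0082]
ee_rot: [-3.094, 0.134, 0.009]
contact_force: [1.3, 0.4, -0.3]
grip_width: 0.015
grasp_force: 35.2
clock: 42.2
ee_pos: [0.455, -0.3076, -0.0114]
ee_rot: [-3.094, 0.135, 0.009]
contact_force: [0.0, 0.1, -1.2]
grip_width: 0.0152
grasp_force: 35.2
```

```bash
python3 -m jog '[[0,0,0.08,0,1],[0,0,0.07,0,1],[0,0,0.04,0,1],[0,0,0,0,1]]';python3 -m jog '[[0,0,0.03,0,1],[0,0,0,0,1]]'
```

```text
clock: 42.53
ee_pos: [0.4546, -0.3073, -0.0178]
ee_rot: [-3.094, 0.135, 0.01]
contact_force: [-0.4, 0.5, -0.7]
grip_width: 0.0156
grasp_force: 35.2
clock: 42.7
ee_pos: [0.4547, -0.3074, -0.018]
ee_rot: [-3.094, 0.136, 0.009]
contact_force: [-2.2, 0.3, 3.7]
grip_width: 0.0157
grasp_force: 35.9
```

Contact felt. Release, rise, and back off for a final look.

```bash
python3 -m jog '[[0,0,0,0,0.5],[0,0,0,0,0.3],[0,0,0,0,0.3],[0,0,0,0,0.3],[0,0,-0.3,0,0.3],[0,0,-0.8,0,0.3],[0,0,-1,0,0.2],[0,0,-1,0,0],[0,0,-1,0,0],[0,0,-1,0,0],[-1,0,-0.5,0,0],[-1,0,0,0,0],[-1,0,0,0,0],[-1,0,0,0,0],[0,0,0,0,0],[0,0,0,0,0]]'; python3 - <<'E'
from h import *
im,d=imaging.camera("scene");im2,d2=imaging.camera("top")
a=cv2.resize(im[170:360,55:445],None,fx=2,fy=2);b=cv2.resize(im2[150:285,195:495],None,fx=1.6,fy=1.6)
c=np.zeros((600,790,3),np.uint8);c[:380,:780]=a;c[382:382+b.shape[0],:b.shape[1]]=b;cv2.imwrite("pics/end.png",c)
E
```

```text
clock: 44.03
ee_pos: [0.3352, -0.3046, 0.1515]
ee_rot: [-3.095, 0.138, 0.007]
contact_force: [0.3, 0.9, 0.0]
grip_width: 0.0432
grasp_force: 0.0
```

View pics/end.png

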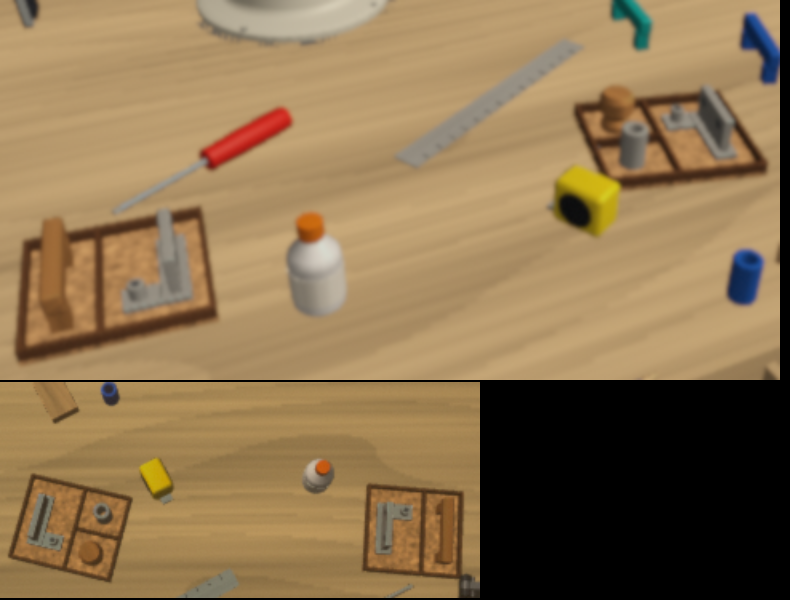

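Both kits are in place: three-tray with bracket, knob and bush at crop (710,130), (617,105) and (633,145); two-tray with bracket at (165,265) and bar pull on its feet at (55,275). The bottle is untouched and the gripper is clear.

```bash
python3 -c "
from plant import r;print(r.job_done())"
```

```text
the job is handed in; nothing more can be done
None
```

Both door kits are made up in their trays in the order asked, the glue bottle was left standing where it was, and the job was handed in at about 44 s on the clock.

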